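Push the carton home down the oiled lane

ROBOT

A 7-joint arm with a two-finger parallel gripper is mounted at the origin on the work surface. World frame = base frame: x ahead of the robot, y to its left, z up, the work surface at z = 0. Lengths are in m, angles in rad, forces in N, time in s.
With the tool pointing down it reaches from about 0.35 to 0.9 m from the base axis. Payload 8.1 kg.
Tool frame: the origin (TCP) lies at the very end of the fingers, on their centre line; the grasp point (between the pads) lies 19 mm behind it; z points along the fingers, x is the direction in which the jaws open and shut, and the axes are right-handed (so a half turn about z gives the same grasp; the last joint's range is limited). The gripper opens to 92 mm and grips with 3 to 60 N. Pads are 19 mm wide; open, the fingers measure 130 mm over their backs; the gripper's body (75 mm by 190 mm) begins 47 mm behind the grasp point.
Start: joints at [1.127, 0.434, 0.025, 1.573, -0.012, 1.134, -0.075], TCP at [0.209, -0.589, 0.227] pointing down, gripper open.
Joint ranges: [-2.62, 2.62], [-0.44, 2.09], [-1.27, 1.32], [0.08, 2.57], [-1.32, 4.46], [0.12, 2], [-2.74, 2.74]. Speed limits (rad/s): [2.22, 2.22, 3.01, 3.01, 3.14, 3.14, 3.14].

INTERFACE

Orientations are given as a rotation vector (axis times angle).
In Python, from cell import status, viewer, arm gives the robot as it stands.
- The arm moves only by the tool jog_arm, never from a script. Its argument "commands" is text: rows parted by semicolons, each of 7 numbers parted by spaces: the closure, from -1 (fully open) to 1 (shut), then the shift along the world's x, y, z normalised to -1 to 1, where 1 is 0.3 m, then the turn, a rotation vector about the world's x, y, z normalised to -1 to 1, where 1 is 2 pi rad. In form: jaw dx dy dz wx wy wz; .... A call has exactly 5 rows; each row shifts and turns the commanded pose from where the row before left it; what a row does not reach is not made up. A row lasts 1/10 s, in which the tool goes at most 50 mm and 8.59 degrees, less where a joint would pass 70% of its speed; a pose out of reach is approached as far as the arm can. A call with a number of a shift or a turn outside -1 to 1 is refused whole. A call with a gripper value outside its range is refused whole. The fingers move at their own pace and stop on an object; "force" is the grip in N (left out, the last holds). Time passes only in rows, so rows that do not move let the fingers close, or fill a call up. It gives the time, the measured TCP pose, the force and the opening at its end, in the units of the state.
- status.observe(): the state, without advancing time (a new reading comes with each control period).
- viewer.get_image(name): name is "side" or "top" or "wrist"; returns a dict with "pixels" (384x512x3 uint8, red, green, blue), "z_map" (384x512 float32, m along the optical axis (not along the pixel's ray), 0 where there is no reading), "camera_matrix" (3x3 intrinsics, pixels), "R" (3x3) and "t" (3): a world point X has camera coordinates R X + t. Camera axes: x right, y down, z forward; pixel columns grow to the right and rows downward; lengths in m; the calibration is good to about 2 mm. A picture is of the moment at which its call begins.
- arm.sign_off(): hands the job in, once; it reports no verdict.
The state is a dict: "clock": time; "joints": joint angles; "dq": joint speeds; "joint_efforts": joint torques, N m; "position": TCP position; "ee_rot": TCP orientation; "force": force on the tool from outside, world axes, zero at the start; "ft_torque": the same for the moment, N m; "width": opening from 0.0 (shut) to 1.0 (fully open).
Only numpy, scipy, OpenCV 4.12 (cv2) and the standard library are available. Lean on these libraries where they do the work, as an engineer would, in place of code of your own. Each camera call takes 0.05 s, during which the arm holds its last target. There are 200 camera calls.

TASK

Push the small white carton with the black stone in it down the lane between the two low brown rails until it is fully home, square against the black rubber stop. The rails have just been oiled and are still wet, so neither the carton nor the hand may touch them; slide the carton without lifting it, and leave the black stone and everything else on the table untouched. Finish with the hand clear of everything.

Things in the scene. Friction and masses are not known exactly. Their poses are not given: they have to be found in the camera images.
- lane: Fixed plywood board on the table, 440 long (x) x 190 wide (y) x 8 thick, differently placed and turned each time. Origin under its centre at table height, z up; +x is the way the carton must travel (roughly to the robot's right), +y points roughly away from the robot. The rails stand on it from x = -40 to 200, inner faces at y = +53 and -53 (gap 106); the part short of x = -40 is open.
- stop (a point): Foot of the end stop's face, on the board's top and the lane's centre line, 200 from the board's origin along its x; axes as the lane's. The stop is a fixed black rubber block 106 wide, its top 26 above the board. The carton is home when its front wall meets this face.
- mouth (a point): Middle of the entrance between the rails, on the board's top, 40 before the board's origin along the lane's x; axes as the lane's.
- rail_far: Red-brown oiled wooden rail fixed to the lane on its +y side, 240 long (x) x 18 wide x 14 high (top 22 above the table); origin under its centre, axes as the lane's. Not to be touched.
- rail_near: The same rail on the lane's -y side (nearer the robot). Not to be touched.
- carton: Loose white open carton with blue and green bands, outside 90 long (x) x 84 wide (y) x 45 high, about 0.2 to 0.4 kg, on the open part of the board, off the lane's centre line and somewhat turned. A wooden stand is fixed in it. Origin under its centre, z up, +x roughly along the lane's +x. Home, its origin is at x = 155, y = 0 in the lane's frame. Slides with ordinary friction (1 to 4 N).
- stone: Black stone sitting loose in the wooden stand in the middle of the carton, 52 x 38 x 44 tall; origin under its centre, 24 above the carton's bottom; its top is 68 above the carton's bottom. Not to be touched by the robot.
- oil_jar: Bystander, leave alone: closed amber glass jar with black cap, 56 across, 75 tall; origin under its centre.
- sanding_block: Bystander, leave alone: cork sanding block 95 x 58 x 34 tall with dark abrasive sole; origin under its centre.
- small_stone: Bystander, leave alone: pale stone on a small wooden stand, 75 x 58, about 60 tall; origin under its centre.
- mallet: Bystander, leave alone: wooden mallet lying on the table, handle along its -x; origin under its middle.
- oil_brush: Bystander, leave alone: brush lying on the table, handle along its -x; origin under its middle.
- stand_blank: Bystander, leave alone: block of pale wood 110 x 70 x 28 tall; origin under its centre.
Not all that is in view belongs to the job. Leave any yellow look-alike of the carton alone.

How it is judged:
By the outcome, as a careful person would: the job done as asked, in the order asked, and still so for the second after the job is handed in, with the robot touching nothing.
It also fails if it takes over 58 s, if anything falls off the work surface, if the arm or the gripper's body presses on something with over 40 N, if the wrist force passes 120 N, or if a joint passes its speed limit or range.

## Working session

There is one attempt and no reset: what is moved stays moved. The work goes in short steps, Python scripts to look and compute and a tool call to move; the robot and the scene stay as the last step left them, time stands still between calls to the robot, and variables do not carry over. Pictures are saved under pics/ and viewed, about 8 in all and at most 12, crops included, and the job is handed in when it is done.

Besides the shell and the picture viewer there is one more tool, called as name(argument=value, ...), one argument or row to a line, values as JSON. jog_arm: Moves the arm, as the interface text tells. Scaled input: -1 to 1 covers 0.3 m each way for a shift and 2 pi rad each way for a turn. Its arguments: {"type":"object","properties":{"commands":{"type":"string"},"force":{"type":"number"}},"required":["commands"]}

```bash
mkdir -p pics; cat > h.py <<'E'
import numpy as np, cv2
from cell import status, viewer, arm
def grab(n,tag):
    d=viewer.get_image(n); np.savez(f'pics/{tag}.npz',**d); cv2.imwrite(f'pics/{tag}.png',d['pixels'][:,:,::-1]); return d
def load(tag): return dict(np.load(f'pics/{tag}.npz'))
def cloud(d):
    z=d['z_map']; v,u=np.mgrid[:z.shape[0],:z.shape[1]]; K=d['camera_matrix']
    P=np.stack([(u-K[0,2])/K[0,0]*z,(v-K[1,2])/K[1,1]*z,z],-1)
    return (P-d['t'])@d['R']
def ray(d,uv,h):
    uv=np.atleast_2d(uv).astype(float); K=d['camera_matrix']
    r=np.c_[uv,np.ones(len(uv))]@np.linalg.inv(K).T@d['R']; c=-d['R'].T@d['t']
    return c+r*((h-c[2])/r[:,2])[:,None]
def proj(d,X):
    p=(np.atleast_2d(X)@d['R'].T+d['t'])@d['camera_matrix'].T; return p[:,:2]/p[:,2:]
E
python3 - <<'E'
from h import *
a=[grab(n,n+'0') for n in('top','side')]
for d in a: print(-d['R'].T@d['t'],d['R'][2])
cv2.imwrite('pics/both.png',np.vstack([d['pixels'] for d in a])[:,:,::-1][:, :])
cv2.imwrite('pics/top0x.png',cv2.resize(a[0]['pixels'][:,:,::-1],(800,600),interpolation=cv2.INTER_CUBIC))
s=status.observe();print(s)
E
```

```text
[0.36722541 0.03150786 1.32707429] [ 0.14239249 -0.0132628  -0.98972141]
[0.09196013 0.64061871 0.72237243] [ 0.45661433 -0.6172447  -0.64071236]
{'clock': 0.1, 'joints': array([ 1.12740854,  0.43514686,  0.02495981,  1.57399826, -0.01160259,
        1.13397264, -0.07510383]), 'dq': array([-3.84513268e-04, -9.45461777e-04, -4.07179677e-04, -3.44909821e-03,
       -8.80401849e-05, -8.32785789e-04, -2.98679817e-05]), 'joint_efforts': array([ 3.88518107e-03, -6.69127679e+01,  9.88533497e-01, -3.15145075e+01,
       -6.04609516e-02,  3.74637265e-02,  1.90486679e-05]), 'position': array([ 0.20870375, -0.5886512 ,  0.22603032]), 'ee_rot': array([-2.56533597e+00,  1.81225632e+00,  1.87071854e-03]), 'force': array([-0.80256499,  0.20978188, -0.33536056]), 'ft_torque': array([-0.00365226,  0.04463597, -0.05314969]), 'width': 0.998480213830636}
```

View pics/top0x.png

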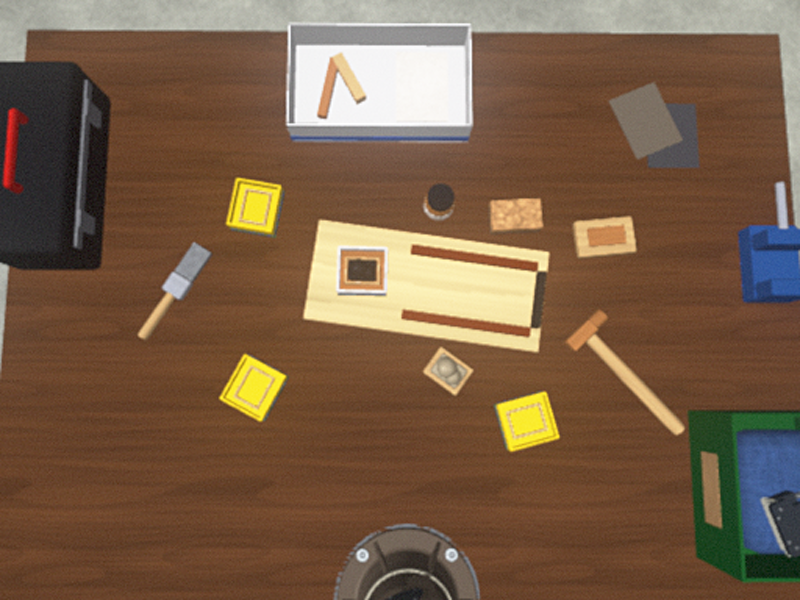

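View pics/side0.png

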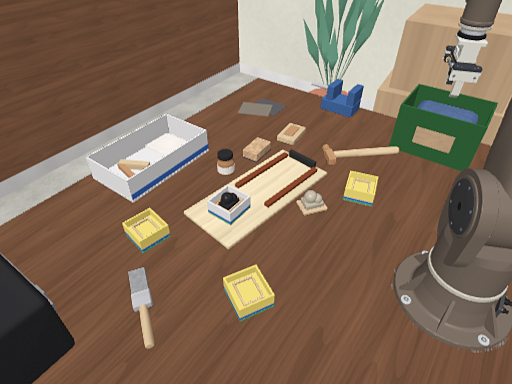

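Top view (800×600): the board spans (305,220) to (550,350), the carton with the stone is at (362,270), the rails run (412,250)-(537,268) and (402,315)-(530,332), and the stop is at (540,300). The side view shows the same, with the carton at (230,203). Next I'll measure the lane and carton.

```bash
cat > m.py <<'E'
from h import *
def rect(p): 
    (c,s,a)=cv2.minAreaRect(p[:,:2].astype(np.float32)*1000); 
    b=cv2.boxPoints((c,s,a)); e=[b[1]-b[0],b[2]-b[1]]; l=max(e,key=np.linalg.norm); ang=np.degrees(np.arctan2(l[1],l[0]))
    if ang>0: ang-=180
    return np.round(c,1),np.round(s,1),round(ang,2)
def edges(mask):
    n,l,st,_=cv2.connectedComponentsWithStats(mask.astype(np.uint8)); 
    return [np.argwhere(l==i)[:,::-1] for i in np.argsort(-st[1:,4])+1 if st[i,4]>60]
def masks(d,ref):
    H=cv2.cvtColor(d['pixels'],cv2.COLOR_RGB2HSV).astype(int); h,s,v=H[...,0],H[...,1],H[...,2]
    P=cloud(d); near=(np.hypot(P[...,0]-ref[0],P[...,1]-ref[1])<0.3)
    return dict(rail=near&((h<10)|(h>172))&(s>150)&(v>70)&(P[...,2]>.014), stop=near&(v<65)&(P[...,2]>.02),
      white=near&(s<45)&(v>150), board=near&(h>15)&(h<32)&(s>40)&(s<150)&(v>170)),P
E
python3 - <<'E'
from m import *
for n in('top0','side0'):
    d=load(n)
    if n=='top0': ref=ray(d,[430*.64,285*.64],.01)[0]; print('ref',ref)
    M,P=masks(d,ref)
    for k,hh in dict(rail=.022,stop=.034,white=.053,board=.008).items():
        for uv in edges(M[k])[:4]:
            q=ray(d,uv,hh); z=P[uv[:,1],uv[:,0],2]
            print(n,k,len(uv),uv.mean(0).round(),'zp',np.percentile(z,[5,50,95]).round(4),*rect(q))
E
```

```text
ref [ 0.56100417 -0.04485444  0.01      ]
top0 white 280 [230. 172.] zp [0.008  0.0514 0.0577] [584.6  81.6] [86.4 93.7] -89.95
top0 white 145 [274.  80.] zp [0.076  0.0844 0.0888] [857.7 -38.3] [  9.1 170.1] -88.73
top0 board 7523 [273. 183.] zp [0.0032 0.0084 0.0134] [562.5 -38.3] [442.8 192.8] -98.11
top0 board 384 [286. 237.] zp [0.0072 0.0146 0.059 ] [402.3 -75.9] [74.2 58. ] -125.96
top0 board 125 [323. 137.] zp [0.0299 0.0343 0.039 ] [ 697.7 -185.8] [52.6 48.7] -155.09
top0 board 124 [232. 174.] zp [0.03   0.0393 0.0448] [590.   84.1] [66.  52.3] -92.7
side0 rail 293 [290. 187.] zp [0.0147 0.0207 0.0234] [ 487.8 -103. ] [240.7  19.7] -97.39
side0 rail 244 [260. 170.] zp [0.0151 0.0207 0.0234] [ 609.2 -118.4] [235.4  20.7] -98.77
side0 stop 216 [228. 200.] zp [0.0398 0.0541 0.0729] [596.8  74.8] [52.  64.3] -86.71
side0 stop 145 [225. 155.] zp [0.0617 0.0736 0.0764] [746.6 -95.4] [47.4 64.5] -49.59
side0 stop 131 [302. 157.] zp [0.0216 0.03   0.0347] [ 529.2 -230.2] [ 25.1 108.9] -7.68
side0 white 683 [229. 203.] zp [0.021  0.0414 0.0533] [574.9  94.4] [113.8 110.1] -91.27
side0 white 532 [189. 147.] zp [0.0312 0.058  0.084 ] [854.4 -43.3] [ 67.5 214.4] -89.94
side0 white 246 [312. 199.] zp [0.0218 0.0391 0.0582] [398.  -51.2] [61.9 61.7] -122.53
side0 white 112 [225. 170.] zp [0.0067 0.0211 0.032 ] [679.  -14.6] [53.7 51. ] -144.15
side0 board 4093 [255. 199.] zp [0.0045 0.0073 0.0097] [562.7 -34.6] [443.7 193. ] -98.03
side0 board 375 [353. 187.] zp [0.0159 0.0264 0.0446] [ 338.5 -237.3] [ 56.2 136.4] -72.08
side0 board 154 [310. 208.] zp [0.0047 0.0106 0.0133] [403.8 -74.8] [75.5 61.5] -126.01
side0 board 128 [254. 146.] zp [0.0306 0.0334 0.036 ] [ 715.2 -230.1] [ 57.9 104.2] -85.56
```

Lane origin is about (0.5626, -0.036) at yaw -98.1°. The carton is about (0.585, 0.082) at yaw -90°, which puts it at lane x≈-120, y≈+5, turned +8°. My plan is to straddle the carton with the jaws across its width and the fingertips above rail height, grip lightly, then slide it at constant z. First I'll move the hand above it.

jog_arm(
  commands="-1 0.05 0.09 0 0 0 0.0078; -1 0.05 0.09 0 0 0 0.0078; -1 0.05 0.09 0 0 0 0.0078; -1 0.05 0.09 0 0 0 0.0078; -1 0.05 0.09 0 0 0 0.0078",
)

```text
clock: 0.6
position: [0.2842, -0.4527, 0.2264]
ee_rot: [-2.769, 1.483, 0.001]
force: [-0.5, 0.9, -0.9]
width: 1.004
```

jog_arm(
  commands="-1 0.05 0.09 0 0 0 0.0078; -1 0.05 0.09 0 0 0 0.0078; -1 0.05 0.09 0 0 0 0.0078; -1 0.05 0.09 0 0 0 0.0078; -1 0.05 0.09 0 0 0 0.0078",
)

```text
clock: 1.1
position: [0.3591, -0.3178, 0.2265]
ee_rot: [-2.93, 1.133, 0.001]
force: [1.3, -0.5, 0.4]
width: 1.0
```

jog_arm(
  commands="-1 0.05 0.09 0 0 0 0.0078; -1 0.05 0.09 0 0 0 0.0078; -1 0.05 0.09 0 0 0 0.0078; -1 0.05 0.09 0 0 0 0.0078; -1 0.05 0.09 0 0 0 0.0078",
)

```text
clock: 1.6
position: [0.4341, -0.1829, 0.2266]
ee_rot: [3.047, -0.767, -0.001]
force: [0.5, -0.9, -0.0]
width: 1.0
```

jog_arm(
  commands="-1 0.05 0.09 0 0 0 0.0078; -1 0.05 0.09 0 0 0 0.0078; -1 0.05 0.09 0 0 0 0.0078; -1 0.05 0.09 0 0 0 0.0078; -1 0.05 0.09 0 0 0 0.0078",
)

```text
clock: 2.1
position: [0.5091, -0.048, 0.2265]
ee_rot: [3.117, -0.389, -0.001]
force: [-0.0, -0.7, 0.6]
width: 1.0
```

```bash
python3 - <<'E'
from m import *
s=status.observe(); print(s['clock'],s['position'],s['ee_rot'],s['joints'].round(2),s['force'].round(1))
d=grab('wrist','w1'); print(-d['R'].T@d['t'],d['R'])
E
```

```text
2.1 [ 0.5091162  -0.04801135  0.22650685] [ 3.11731375e+00 -3.88671904e-01 -7.47741006e-04] [ 0.36  0.29 -0.46  1.82  0.15  1.07 -0.41] [-0.  -0.7  0.6]
[0.52948739 0.03147424 0.38395567] [[ 9.69436332e-01 -2.45342959e-01  1.76363984e-04]
 [-2.34303110e-01 -9.25600318e-01  2.97264368e-01]
 [-7.27684772e-02 -2.88220201e-01 -9.54795195e-01]]
```

View pics/w1.png

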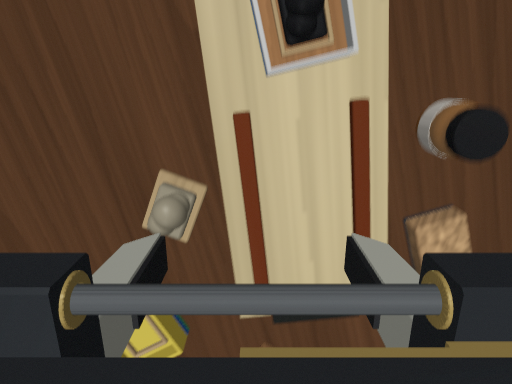

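The wrist view shows the rails at (245,115)-(260,280) and (360,100)-(362,240), with the carton partly in view at (305,30). I'll move a bit further so the whole carton is in view.

jog_arm(
  commands="-1 0.03 0.04 0 0 0 0.0078; -1 0.03 0.04 0 0 0 0.0078; -1 0.03 0.04 0 0 0 0.0078; -1 0.03 0.04 0 0 0 0.0078; -1 0 0 0 0 0 0.0078",
)

```text
clock: 2.65
position: [0.5462, 0.0013, 0.2268]
ee_rot: [-3.14, -0.002, -0.001]
force: [-0.2, 0.2, 0.3]
width: 1.003
```

```bash
python3 - <<'E'
from m import *
d=grab('wrist','w2'); s=status.observe(); print(s['position'],s['ee_rot'])
ref=[.56,0]
for n in('w1','w2','top0'):
    d=load(n); P=cloud(d); H=cv2.cvtColor(d['pixels'],cv2.COLOR_RGB2HSV).astype(int); h,sa,v=H[...,0],H[...,1],H[...,2]
    near=(np.hypot(P[...,0]-.56,P[...,1]+.036)<0.26)
    for k,m,hh in(('rail',near&((h<10)|(h>172))&(sa>150)&(v>50),.022),('white',near&(sa<50)&(v>130),.053),('board',near&(h>15)&(h<32)&(sa>40)&(sa<160)&(v>160),.008)):
        for uv in edges(m)[:3]:
            q=ray(d,uv,hh); z=P[uv[:,1],uv[:,0],2]
            print(n,k,len(uv),uv.min(0),uv.max(0),'zp',np.percentile(z,[5,50,95]).round(4),*rect(q))
E
```

```text
[5.45656413e-01 2.79545623e-04 2.26613388e-01] [-3.14097328e+00 -5.19148401e-03 -8.92985914e-05]
w1 rail 2350 [234 114] [267 283] zp [0.0199 0.0213 0.0225] [494.4 -89.9] [201.7  16.3] -98.04
w1 rail 2134 [350 101] [368 236] zp [0.0197 0.0213 0.0226] [618.7 -82.7] [152.6  18.5] -97.73
w1 white 1623 [ 92 217] [161 282] zp [0.0496 0.2552 0.2705] [ 355.9 -105.5] [104.6  32.4] -149.95
w1 white 1543 [352 233] [419 282] zp [0.2345 0.2563 0.2703] [ 619.4 -175.2] [32.4 96.2] -58.45
w1 white 1408 [252   0] [358  76] zp [0.0302 0.052  0.0537] [585.7  68.9] [63.8 85.7] -2.22
w1 board 34835 [195   0] [388 282] zp [0.0061 0.0074 0.0087] [562.2 -52. ] [332.9 189.3] -97.93
w1 board 969 [417 217] [467 255] zp [0.032  0.0334 0.0345] [ 705.6 -191.7] [57.5 46.5] -179.07
w1 board 383 [182 182] [204 240] zp [0.0098 0.0111 0.0125] [416.6 -83.2] [71.2 23.3] -124.22
w2 rail 1808 [199 158] [226 283] zp [0.02   0.0212 0.0225] [497.3 -66.2] [156.1  17.1] -98.01
w2 rail 1724 [300 173] [338 283] zp [0.0183 0.0213 0.0225] [619.3 -74.4] [138.8  18.8] -97.87
w2 rail 436 [288 315] [307 346] zp [0.0197 0.0211 0.0224] 
[... 275 characters left out ...]
.2709] [685.1 -94.8] [32.5 96.3] -44.17
w2 board 35723 [181   0] [398 283] zp [0.0061 0.0074 0.0087] [570.1   8.2] [344.8 189.5] -97.93
w2 board 1999 [208 315] [291 344] zp [0.0061 0.0072 0.0085] [ 539.4 -213.8] [ 46.  105.6] -8.3
w2 board 713 [269  53] [322 121] zp [0.0381 0.0394 0.0408] [588.6  83.4] [68.8 53.5] -90.7
top0 white 299 [215 157] [248 188] zp [0.0073 0.0509 0.0577] [583.2  81.6] [89.2 93.8] -89.95
top0 board 7559 [194 140] [351 225] zp [0.0031 0.0084 0.0134] [562.3 -38.3] [442.9 193.2] -98.12
top0 board 448 [271 222] [302 252] zp [0.0072 0.0171 0.059 ] [402.5 -75.8] [75.4 58.4] -125.66
top0 board 126 [220 164] [242 182] zp [0.03   0.0393 0.0459] [590.   84.1] [66.  52.3] -92.7
```

View pics/w2.png

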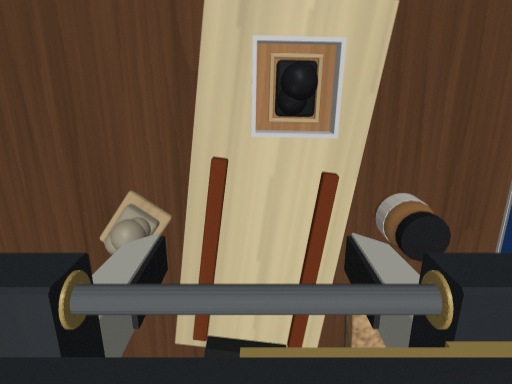

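The carton measures (0.585, 0.0828) at 90.8×84.6 and yaw -91.1°, with its rim at z 0.052. In the picture it fills (252,37)-(344,137). The rail tops are at z 0.021, the lane yaw is -97.95°, and everything agrees with the given sizes. I'll move over it.

jog_arm(
  commands="-1 0.0262 0.055 -0.0843 0 0 -0.0007; -1 0.0262 0.055 -0.0843 0 0 -0.0007; -1 0.0262 0.055 -0.0843 0 0 -0.0007; -1 0.0262 0.055 -0.0843 0 0 -0.0007; -1 0.0262 0.055 -0.0843 0 0 -0.0007",
)

```text
clock: 3.2
position: [0.5847, 0.0819, 0.0992]
ee_rot: [3.141, -0.043, 0.0]
force: [0.6, -0.7, 0.3]
width: 0.999
```

```bash
python3 - <<'E'
from m import *
d=grab('wrist','w3'); s=status.observe(); print(s['position'],s['ee_rot'],s['force'])
p=s['position']; R=cv2.Rodrigues(s['ee_rot'])[0]; print(np.degrees(np.arctan2(R[1,0],R[0,0])))
P=cloud(d); z=P[...,2]
print(proj(d,[.585,.0828,.053]), -d['R'].T@d['t'])
I=d['pixels'].copy()
for a in(-42,42):
    for b in(-45,45):
        u=proj(d,[.585+a/1e3,.0828+b/1e3,.053])[0].astype(int); print(u); cv2.circle(I,tuple(int(t) for t in u),3,(255,0,255),1)
for a in(-46,46):
    u=proj(d,p+R@[a/1e3,0,0])[0]; print('tip',u); cv2.circle(I,tuple(int(t) for t in u),3,(0,255,0),1)
cv2.imwrite('pics/w3x.png',I[:,:,::-1])
E
```

```text
[0.58351027 0.08506694 0.09543495] [-3.13982231  0.0386754   0.00596668] [ 0.90496813  2.89131824 -1.98220204]
-1.4112716735134474
[[254.89857536 220.09194885]] [0.58738826 0.16386064 0.25664008]
[195 283]
[183 152]
[318 280]
[322 148]
tip [163.40996696 246.74323517]
tip [340.13518337 245.9697744 ]
```

View pics/w3x.png

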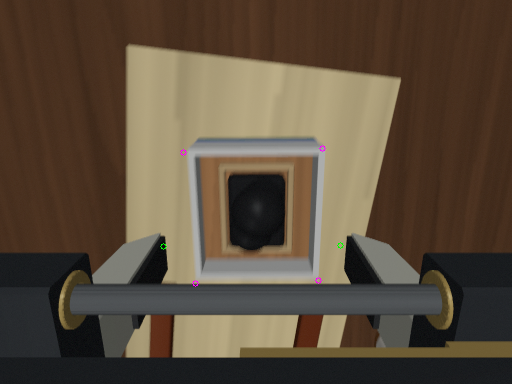

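The overlay sits a few pixels off on the left and the picture is blurred, because the arm was still settling. I'll let it rest and measure again.

jog_arm(
  commands="-1 0 0 0 0 0 0; -1 0 0 0 0 0 0; -1 0 0 0 0 0 0; -1 0 0 0 0 0 0; -1 0 0 0 0 0 0",
)

```text
clock: 3.75
position: [0.5845, 0.0808, 0.1011]
ee_rot: [3.141, -0.044, 0.002]
force: [-0.5, -0.3, -0.2]
width: 1.001
```

```bash
python3 - <<'E'
from m import *
d=grab('wrist','w4'); s=status.observe(); p=s['position']; print(p,s['force'])
R=cv2.Rodrigues(s['ee_rot'])[0]; print(np.degrees(np.arctan2(R[1,0],R[0,0])))
P=cloud(d); H=cv2.cvtColor(d['pixels'],cv2.COLOR_RGB2HSV).astype(int)
z=P[...,2]; m=(z>.044)&(z<.06)&(np.hypot(P[...,0]-.585,P[...,1]-.083)<.08)&(H[...,1]<70)
for uv in edges(m)[:2]:
    print(len(uv),uv.min(0),uv.max(0),rect(ray(d,uv,.053)),rect(P[uv[:,1],uv[:,0]]),np.median(P[uv[:,1],uv[:,0],2]))
I=d['pixels'].copy(); I[m]=(255,0,255)
for a in(-46,46):
    u=proj(d,p+R@[a/1e3,0,0])[0]; cv2.circle(I,tuple(int(t) for t in u),3,(0,255,0),1)
cv2.imwrite('pics/w4x.png',I[:,:,::-1])
E
```

```text
[0.58441434 0.08090897 0.10093486] [ 0.26924155 -0.26420756 -0.35133801]
-1.5797105464470709
4482 [187 145] [324 278] (array([585.5,  84. ]), array([91.3, 83.7]), np.float32(-91.15)) (array([585.4,  82.8]), array([90.9, 84.3]), np.float32(-91.21)) 0.05201177201577159
1098 [227 174] [283 247] (array([585.3,  86.7]), array([49.7, 35.4]), np.float32(-90.89)) (array([585.2,  83.8]), array([51.2, 36.8]), np.float32(-90.98)) 0.047273136709641235
```

View pics/w4x.png

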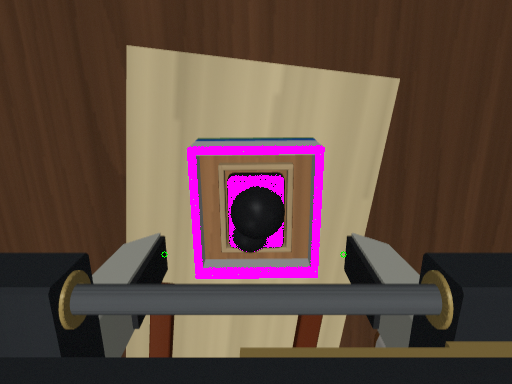

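The settled view puts the carton at (0.5854, 0.083), yaw -91.2°, rim (magenta) at pixels (188-324, 145-278). The fingertips straddle it evenly. I'll descend to z≈0.032, about 11 mm above the rail tops, then check before closing.

jog_arm(
  commands="-1 0.003 0.007 -0.067 0 0 0.001; -1 0 0 -0.067 0 0 0; -1 0 0 -0.05 0 0 0; -1 0 0 -0.033 0 0 0; -1 0 0 -0.013 0 0 0",
)

```text
clock: 4.3
position: [0.5846, 0.0833, 0.0304]
ee_rot: [3.141, -0.033, -0.002]
force: [-0.2, -0.8, -0.3]
width: 1.0
```

jog_arm(
  commands="-0.9 0 0 0 0 0 0; -0.87 0 0 0 0 0 0; -0.84 0 0 0 0 0 0; -0.81 0 0 0 0 0 0; -0.78 0 0 0 0 0 0",
  force=8,
)

```text
clock: 4.8
position: [0.585, 0.0837, 0.0319]
ee_rot: [-3.141, 0.032, -0.0]
force: [-2.5, 0.2, 5.7]
width: 0.913
```

The jaws stopped at 84 mm, which matches the carton width. I'll complete the grip and let the forces settle.

jog_arm(
  commands="1 0 0 0 0 0 0; 1 0 0 0 0 0 0; 1 0 0 0 0 0 0; 1 0 0 0 0 0 0; 1 0 0 0 0 0 0",
  force=10,
)

```text
clock: 5.3
position: [0.585, 0.0837, 0.0319]
ee_rot: [3.141, -0.032, 0.0]
force: [-3.1, -0.4, 5.7]
width: 0.913
```

```bash
python3 - <<'E'
from m import *
d=grab('wrist','w5'); 
for i in range(1):
    s=status.observe(); p=s['position']; print(p,s['force'],s['ft_torque'],s['width'])
R=cv2.Rodrigues(s['ee_rot'])[0]; print(np.degrees(np.arctan2(R[1,0],R[0,0])))
P=cloud(d); H=cv2.cvtColor(d['pixels'],cv2.COLOR_RGB2HSV).astype(int)
m=(P[...,2]>.044)&(P[...,2]<.06)&(np.hypot(P[...,0]-.585,P[...,1]-.083)<.08)&(H[...,1]<70)
for uv in edges(m)[:2]: q=P[uv[:,1],uv[:,0]]; print(len(uv),rect(q),np.percentile(q[:,2],[5,50,95]))
cv2.imwrite('pics/w5x.png',d['pixels'][:,:,::-1])
E
```

```text
[0.58500348 0.08369263 0.03184859] [-3.26091932  0.25123136  6.21494071] [-1.90730751e-04  6.99893235e-01 -5.80864306e-02] 0.9168025523338749
-1.1722985058687654
6781 (array([585.8, 102. ]), array([ 52.5, 118.3]), np.float32(-1.06)) [0.04518731 0.05211222 0.05717437]
2398 (array([584.9,  51.1]), array([25.5, 84.3]), np.float32(-0.55)) [0.04459336 0.04912256 0.05293466]
```

View pics/w5x.png

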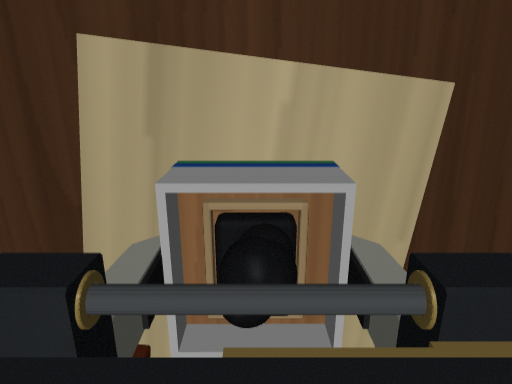

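The carton is held evenly between the fingers: it fills (160-350, 165-350), with the left finger at x≈155 and the right at x≈360. The stone is clear of the hand. Now I'll square it to the lane and centre it while creeping 15 mm forward, all on the open board.

jog_arm(
  commands="1 -0.0043 -0.0095 0 0 0 -0.0037; 1 -0.0043 -0.0095 0 0 0 -0.0037; 1 -0.0043 -0.0095 0 0 0 -0.0038; 1 -0.0043 -0.0095 0 0 0 -0.0038; 1 -0.0043 -0.0095 0 0 0 -0.0038",
  force=12,
)

```text
clock: 5.85
position: [0.5796, 0.0696, 0.0319]
ee_rot: [-3.133, 0.221, -0.003]
force: [2.8, 3.7, 5.6]
width: 0.911
```

jog_arm(
  commands="1 0 0 0 0 0 0; 1 0 0 0 0 0 0; 1 0 0 0 0 0 0; 1 0 0 0 0 0 0; 1 0 0 0 0 0 0",
)

```text
clock: 6.35
position: [0.5792, 0.0689, 0.0318]
ee_rot: [-3.134, 0.221, -0.002]
force: [1.5, 2.6, 6.2]
width: 0.918
```

```bash
cat > chk.py <<'E'
from m import *
import sys
s=status.observe(); p=s['position']*1e3; R=cv2.Rodrigues(s['ee_rot'])[0]
print('t',s['clock'],'p',p.round(1),'yaw',np.degrees(np.arctan2(R[1,0],R[0,0])).round(2),'F',s['force'].round(1),'T',s['ft_torque'].round(2),'w',round(s['width']*92,1))
a=np.radians(-97.95); X=np.array([np.cos(a),np.sin(a)]); Y=np.array([-X[1],X[0]])
L=lambda q:np.round([X@q[:2]+41.6,Y@q[:2]-563.2],1)
print('tcp in lane',L(p))
for n in sys.argv[1:]:
    d=grab(n,n+str(int(s['clock']*100))); P=cloud(d)*1e3; H=cv2.cvtColor(d['pixels'],cv2.COLOR_RGB2HSV).astype(int)
    m=(P[...,2]>42)&(P[...,2]<60)&(np.hypot(P[...,0]-p[0],P[...,1]-p[1])<70)&(H[...,1]<60)&(H[...,2]>120)
    uv=np.argwhere(m)[:,::-1]
    for uv in edges(m)[:3]: r=rect(ray(d,uv,.053)); print(n,len(uv),r,'lane',L(r[0]))
    for w,(lo,hi) in {'rail':(15,26)}.items():
        h=H[...,0]; m=((h<10)|(h>172))&(H[...,1]>140)&(H[...,2]>40)&(P[...,2]>lo)&(P[...,2]<hi)&(np.hypot(P[...,0]-545,P[...,1]+110)<200)
        for uv in edges(m)[:3]:
            r=rect(ray(d,uv,.022)); print(n,w,len(uv),r,L(r[0]))
E
python3 chk.py wrist top
```

```text
t 6.35 p [579.2  68.9  31.8] yaw -8.05 F [1.5 2.6 6.2] T [ 0.45 -0.22 -0.17] w 84.5
tcp in lane [-106.8    0.9]
wrist 3421 (array([582.6,  90.3]), array([48.1, 83.7]), np.float32(-8.11)) lane [-128.4    1.3]
wrist 570 (array([546.3,  41.3]), array([23.7, 25.5]), np.float32(-8.15)) lane [-74.9 -27.9]
wrist 261 (array([614.9,  34.5]), array([17.8,  3.9]), np.float32(-98.09)) lane [-77.6  41. ]
wrist rail 314 (array([508.9,  10.9]), array([10.2, 17.6]), np.float32(-8.15)) [-39.6 -60.7]
wrist rail 108 (array([629.3,  -2.3]), array([ 3.6, 15.1]), np.float32(-8.14)) [-43.2  60.4]
```

The carton is now square (yaw -8.1° against the lane's -7.95°) and 1 mm off centre, and the rails read symmetric at ±60.5. I'll start the slide at constant height.

jog_arm(
  commands="1 -0.0026 -0.0132 0 0 0 0; 1 -0.0035 -0.0198 0 0 0 0; 1 -0.0044 -0.0264 0 0 0 0; 1 -0.0044 -0.0264 0 0 0 0; 1 -0.0044 -0.0264 0 0 0 0",
)

```text
clock: 6.95
position: [0.5731, 0.0364, 0.0318]
ee_rot: [-3.133, 0.218, -0.002]
force: [1.8, 5.7, 6.4]
width: 0.916
```

jog_arm(
  commands="1 -0.0037 -0.0264 0 0 0 0; 1 -0.0037 -0.0264 0 0 0 0; 1 -0.0037 -0.0264 0 0 0 0; 1 -0.0028 -0.0198 0 0 0 0; 1 -0.0019 -0.0132 0 0 0 0",
)

```text
clock: 7.45
position: [0.5684, 0.0025, 0.0318]
ee_rot: [-3.133, 0.218, -0.002]
force: [1.2, 6.5, 6.1]
width: 0.916
```

```bash
python3 chk.py wrist side
```

```text
t 7.45 p [568.4   2.5  31.8] yaw -7.98 F [1.2 6.5 6.1] T [ 1.21 -0.22 -0.03] w 84.2
tcp in lane [-39.5  -0.6]
wrist 3425 (array([571.7,  24.4]), array([49.4, 83.7]), np.float32(-8.03)) lane [-61.6  -0.4]
wrist 561 (array([535.5, -25.2]), array([23.7, 25.4]), np.float32(-8.06)) lane [ -7.5 -29.4]
wrist 258 (array([604.1, -31.9]), array([17.8,  3.9]), np.float32(-98.03)) lane [-10.4  39.5]
wrist rail 846 (array([500.5, -46.4]), array([29.1, 17.1]), np.float32(-98.06)) [ 18.3 -61.1]
wrist rail 624 (array([621.7, -59.9]), array([21.8, 17.2]), np.float32(-98.06)) [14.9 60.8]
side 216 (array([571.6,  21.4]), array([ 66.9, 125.4]), np.float32(-10.94)) lane [-58.7  -0.1]
side rail 285 (array([ 487.5, -103. ]), array([240.7,  20.4]), np.float32(-97.39)) [ 76.2 -66.1]
side rail 76 (array([ 599.6, -192. ]), array([87. , 17.4]), np.float32(-98.48)) [148.8  57.2]
```

It is centred (-0.5 mm) and square, with about 10 mm clear to each rail. Continuing the slide.

jog_arm(
  commands="1 -0.0019 -0.0132 0 0 0 0; 1 -0.0028 -0.0198 0 0 0 0; 1 -0.0037 -0.0264 0 0 0 0; 1 -0.0037 -0.0264 0 0 0 0; 1 -0.0037 -0.0264 0 0 0 0",
)

```text
clock: 8.05
position: [0.5636, -0.0308, 0.0318]
ee_rot: [-3.133, 0.217, -0.002]
force: [2.0, 5.5, 7.5]
width: 0.91
```

jog_arm(
  commands="1 -0.0037 -0.0264 0 0 0 0; 1 -0.0037 -0.0264 0 0 0 0; 1 -0.0037 -0.0264 0 0 0 0; 1 -0.0037 -0.0264 0 0 0 0; 1 -0.0037 -0.0264 0 0 0 0",
)

```text
clock: 8.55
position: [0.5581, -0.0703, 0.0318]
ee_rot: [-3.133, 0.217, -0.002]
force: [1.6, 6.8, 7.9]
width: 0.915
```

jog_arm(
  commands="1 -0.0037 -0.0264 0 0 0 0; 1 -0.0037 -0.0264 0 0 0 0; 1 -0.0037 -0.0264 0 0 0 0; 1 -0.0037 -0.0264 0 0 0 0; 1 -0.0037 -0.0264 0 0 0 0",
)

```text
clock: 9.05
position: [0.5525, -0.1099, 0.0318]
ee_rot: [-3.133, 0.217, -0.001]
force: [1.4, 6.6, 7.6]
width: 0.909
```

jog_arm(
  commands="1 -0.0037 -0.0264 0 0 0 0; 1 -0.0037 -0.0264 0 0 0 0; 1 -0.0037 -0.0264 0 0 0 0; 1 -0.0028 -0.0198 0 0 0 0; 1 -0.0019 -0.0132 0 0 0 0",
)

```text
clock: 9.55
position: [0.5478, -0.1438, 0.0318]
ee_rot: [-3.133, 0.218, -0.001]
force: [1.3, 6.6, 8.6]
width: 0.916
```

```bash
python3 chk.py wrist side
```

```text
t 9.55 p [ 547.8 -143.8   31.8] yaw -7.96 F [1.3 6.6 8.6] T [ 1.38 -0.36  0.01] w 84.3
tcp in lane [108.2  -0.8]
wrist 5821 (array([ 551.1, -121.7]), array([ 49.8, 123. ]), np.float32(-8.01)) lane [85.9 -0.6]
wrist 2251 (array([ 541. , -175.2]), array([23.7, 78.1]), np.float32(-8.03)) lane [140.3  -3.2]
wrist 262 (array([ 583.4, -178.2]), array([17.8,  4. ]), np.float32(-97.87)) lane [137.4  39.2]
wrist rail 8718 (array([616.3, -93.2]), array([118.3,  19.1]), np.float32(-98.05)) [48.7 60.1]
wrist rail 7959 (array([496.4, -76.8]), array([118.8,  17.9]), np.float32(-98.07)) [ 49.  -60.9]
wrist rail 885 (array([ 480. , -192.7]), array([29.1, 17.8]), np.float32(-98.02)) [166.1 -61.2]
side 210 (array([ 552.6, -127. ]), array([ 80.8, 126.7]), np.float32(-19.7)) lane [90.9  1.7]
side rail 287 (array([ 487.7, -104. ]), array([238.7,  19.7]), np.float32(-97.39)) [ 77.1 -65.8]
side rail 137 (array([617.1, -65.5]), array([128.4,  18.7]), np.float32(-98.23)) [21.1 57. ]
```

Still centred and square, with about 45 mm to go. I'll advance 30 mm, then creep.

jog_arm(
  commands="1 -0.0019 -0.0132 0 0 0 0; 1 -0.0032 -0.0231 0 0 0 0; 1 -0.0032 -0.0231 0 0 0 0; 1 -0.0028 -0.0198 0 0 0 0; 1 -0.0019 -0.0132 0 0 0 0",
)

```text
clock: 10.15
position: [0.5438, -0.1714, 0.0318]
ee_rot: [-3.133, 0.218, -0.001]
force: [0.7, 6.9, 8.3]
width: 0.916
```

jog_arm(
  commands="1 -0.0009 -0.0066 0 0 0 0; 1 -0.0009 -0.0066 0 0 0 0; 1 -0.0009 -0.0066 0 0 0 0; 1 -0.0009 -0.0066 0 0 0 0; 1 -0.0005 -0.0033 0 0 0 0",
)

```text
clock: 10.65
position: [0.5427, -0.18, 0.0318]
ee_rot: [-3.133, 0.217, -0.001]
force: [-0.0, 6.5, 9.1]
width: 0.912
```

jog_arm(
  commands="1 -0.0005 -0.0033 0 0 0 0; 1 -0.0005 -0.0033 0 0 0 0; 1 -0.0005 -0.0033 0 0 0 0; 1 -0.0005 -0.0033 0 0 0 0; 1 -0.0005 -0.0033 0 0 0 0",
)

```text
clock: 11.15
position: [0.5419, -0.1847, 0.0318]
ee_rot: [-3.133, 0.217, -0.001]
force: [1.4, 7.1, 8.5]
width: 0.915
```

jog_arm(
  commands="1 -0.0005 -0.0033 0 0 0 0; 1 -0.0005 -0.0033 0 0 0 0; 1 -0.0005 -0.0033 0 0 0 0; 1 -0.0002 -0.0017 0 0 0 0; 1 0 0 0 0 0 0",
)

```text
clock: 11.65
position: [0.5414, -0.1883, 0.0318]
ee_rot: [-3.133, 0.217, -0.001]
force: [1.4, 6.2, 8.4]
width: 0.914
```

```bash
python3 chk.py wrist
```

```text
t 11.65 p [ 541.4 -188.3   31.8] yaw -7.94 F [1.4 6.2 8.4] T [ 1.21 -0.39  0.01] w 84.1
tcp in lane [153.2  -0.9]
wrist 5830 (array([ 544.7, -166.2]), array([ 49.8, 124. ]), np.float32(-7.97)) lane [130.9  -0.7]
wrist 2251 (array([ 534.6, -219.8]), array([23.7, 78.1]), np.float32(-8.0)) lane [185.3  -3.3]
wrist 264 (array([ 577.1, -222.7]), array([17.7,  4. ]), np.float32(-98.0)) lane [182.3  39.2]
wrist rail 8708 (array([ 610. , -138.1]), array([118.9,  19.2]), np.float32(-97.88)) [94. 60.]
wrist rail 7134 (array([ 490.1, -121.3]), array([118.8,  17.9]), np.float32(-98.07)) [ 93.9 -61. ]
```

No contact yet: the force is still plain sliding friction, about 6 N. Keep creeping.

jog_arm(
  commands="1 -0.0005 -0.0033 0 0 0 0; 1 -0.0005 -0.0033 0 0 0 0; 1 -0.0002 -0.0017 0 0 0 0; 1 -0.0002 -0.0017 0 0 0 0; 1 0 0 0 0 0 0",
)

```text
clock: 12.2
position: [0.5411, -0.1907, 0.0318]
ee_rot: [-3.132, 0.217, -0.001]
force: [1.0, 7.4, 9.2]
width: 0.909
```

jog_arm(
  commands="1 -0.0002 -0.0017 0 0 0 0; 1 -0.0002 -0.0017 0 0 0 0; 1 -0.0002 -0.0017 0 0 0 0; 1 -0.0002 -0.0017 0 0 0 0; 1 0 0 0 0 0 0",
)

```text
clock: 12.7
position: [0.541, -0.1909, 0.0318]
ee_rot: [-3.13, 0.215, -0.001]
force: [0.7, 13.1, 9.3]
width: 0.915
```

Contact: the TCP stopped at lane x≈155.8, close to the expected 155, and the force rose from 7 to 13 N. I'll press slightly more to seat it, then look.

jog_arm(
  commands="1 -0.0002 -0.0017 0 0 0 0; 1 -0.0002 -0.0017 0 0 0 0; 1 0 0 0 0 0 0; 1 0 0 0 0 0 0; 1 0 0 0 0 0 0",
)

```text
clock: 13.2
position: [0.5411, -0.1914, 0.0317]
ee_rot: [-3.13, 0.214, -0.001]
force: [2.4, 13.1, 7.6]
width: 0.913
```

```bash
python3 chk.py wrist side; python3 - <<'E'
from h import *
import glob,os
f=max(glob.glob('pics/side*.png'),key=os.path.getmtime); I=cv2.imread(f)
cv2.imwrite('pics/v1.png',cv2.resize(I[120:240,210:370],(800,600),interpolation=cv2.INTER_CUBIC))
E
```

```text
t 13.2 p [ 541.1 -191.4   31.7] yaw -7.82 F [ 2.4 13.1  7.6] T [ 2.98 -0.63 -0.09] w 84.0
tcp in lane [156.3  -0.8]
wrist 5882 (array([ 544.4, -168.9]), array([ 50.5, 123.8]), np.float32(-7.86)) lane [133.6  -0.7]
wrist 2349 (array([ 534.3, -222.7]), array([23.6, 78.2]), np.float32(-7.88)) lane [188.3  -3.2]
wrist 269 (array([ 576.7, -225.6]), array([17.7,  4. ]), np.float32(-97.9)) lane [185.3  39.2]
wrist rail 8745 (array([ 609.5, -140.8]), array([118.9,  19.1]), np.float32(-98.14)) [96.7 59.9]
wrist rail 7028 (array([ 489.7, -124.4]), array([118.8,  18.1]), np.float32(-98.07)) [ 97.1 -61. ]
side 196 (array([ 546.5, -172.9]), array([ 83.6, 125.2]), np.float32(-23.24)) lane [137.3   2. ]
side rail 278 (array([ 488.2, -103.5]), array([239.9,  18.9]), np.float32(-97.39)) [ 76.6 -65.4]
side rail 179 (array([615.1, -89.3]), array([176.1,  18.2]), np.float32(-97.16)) [45.  58.3]
```

View pics/v1.png

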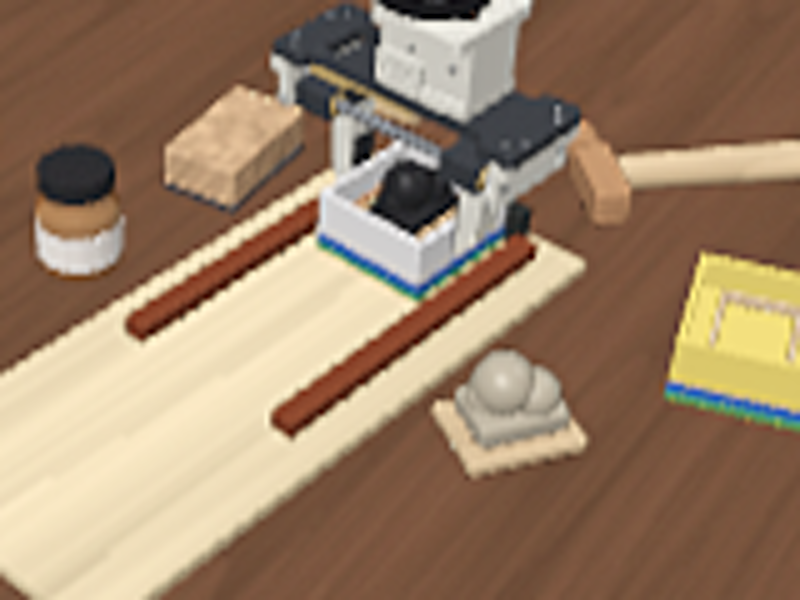

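The crop shows the carton against the black stop at (515,215), between the rails with gaps on both sides and the stone in place. Now release, then rise straight up.

jog_arm(
  commands="-1 0 0 0 0 0 0; -1 0 0 0 0 0 0; -1 0 0 0 0 0 0; -1 0 0 0 0 0 0; -1 0 0 0 0 0 0",
)

```text
clock: 13.8
position: [0.54, -0.1961, 0.0311]
ee_rot: [3.134, -0.219, -0.001]
force: [0.3, -0.6, 0.5]
width: 0.999
```

```bash
python3 chk.py wrist
```

```text
t 13.8 p [ 540.  -196.1   31.1] yaw -7.99 F [ 0.3 -0.6  0.5] T [-0.05 -0.08 -0.03] w 91.9
tcp in lane [161.2  -1.2]
wrist 4898 (array([ 544.3, -171.4]), array([54.6, 83.6]), np.float32(-8.1)) lane [136.1  -0.4]
wrist 3444 (array([ 536.6, -225.4]), array([19.5, 83.6]), np.float32(-7.99)) lane [190.6  -0.6]
wrist 594 (array([ 487.2, -175.7]), array([ 9.7, 21.7]), np.float32(-7.98)) lane [148.2 -56.4]
wrist rail 8677 (array([ 608.9, -144.4]), array([115.4,  19.2]), np.float32(-98.16)) [100.4  59.8]
wrist rail 7176 (array([ 489.6, -127.4]), array([114.8,  18.7]), np.float32(-98.09)) [100.1 -60.7]
```

Forces are zero and the jaws are fully open. I'll rise straight up, then check with the cameras.

jog_arm(
  commands="-1 0 0 0.02 0 0 0; -1 0 0 0.04 0 0 0; -1 0 0 0.08 0 0 0; -1 0 0 0.1 0 0 0; -1 0 0 0.1 0 0 0",
)

```text
clock: 14.35
position: [0.5403, -0.1955, 0.1353]
ee_rot: [-3.134, 0.217, -0.0]
force: [0.4, -0.2, -0.4]
width: 1.0
```

jog_arm(
  commands="-1 0 -0.03 0.1 0 0 0; -1 0 -0.06 0.1 0 0 0; -1 0 -0.06 0.07 0 0 0; -1 0 -0.03 0.03 0 0 0; -1 0 0 0 0 0 0",
)

```text
clock: 14.85
position: [0.5406, -0.2512, 0.2247]
ee_rot: [3.132, -0.221, 0.004]
force: [0.8, 0.6, -0.6]
width: 1.001
```

jog_arm(
  commands="-1 0 0 0 0 0 0; -1 0 0 0 0 0 0; -1 0 0 0 0 0 0; -1 0 0 0 0 0 0; -1 0 0 0 0 0 0",
)

```text
clock: 15.35
position: [0.5403, -0.2493, 0.2229]
ee_rot: [-3.134, 0.217, 0.001]
force: [-0.1, 0.4, -0.1]
width: 0.994
```

```bash
python3 - <<'E'
from m import *
s=status.observe(); print(s['clock'],s['position'],s['force'])
a=np.radians(-97.95); X=np.array([np.cos(a),np.sin(a)]); Y=np.array([-X[1],X[0]])
L=lambda q:np.round([X@q[:2]+41.6,Y@q[:2]-563.2],1)
T={}
for n in('wrist','side','top'):
    d=T[n]=grab(n,'f_'+n); P=cloud(d)*1e3; H=cv2.cvtColor(d['pixels'],cv2.COLOR_RGB2HSV).astype(int)
    near=np.hypot(P[...,0]-541,P[...,1]+190)<75
    for k,m,hh in(('rim',near&(P[...,2]>42)&(P[...,2]<60)&(H[...,1]<60)&(H[...,2]>120),.053),('stone',near&(H[...,2]<70)&(P[...,2]>60)&(P[...,2]<85),.07),('stop',near&(H[...,2]<70)&(P[...,2]>26)&(P[...,2]<40)&((P[...,:2]@X+41.6)>190),.034)):
        for uv in edges(m)[:1]: r=rect(ray(d,uv,hh)); print(n,k,len(uv),r,'lane',L(r[0]),'z',np.median(P[uv[:,1],uv[:,0],2]).round(1))
a=T['side']['pixels'][110:250,190:380]; b=T['wrist']['pixels']
cv2.imwrite('pics/v2.png',np.hstack([cv2.resize(a,(400,300),interpolation=cv2.INTER_CUBIC),cv2.resize(b,(400,300))])[:,:,::-1])
# bystanders moved?
g0=cv2.cvtColor(load('top0')['pixels'],cv2.COLOR_RGB2GRAY).astype(int); g1=cv2.cvtColor(T['top']['pixels'],cv2.COLOR_RGB2GRAY).astype(int)
n,l,st,c=cv2.connectedComponentsWithStats((abs(g1-g0)>40).astype(np.uint8)); print([(*st[i],) for i in range(1,n) if st[i,4]>15])
E
```

```text
15.35 [ 0.54027305 -0.24928858  0.22291008] [-0.1231906   0.40372586 -0.11588855]
wrist rim 1908 (array([ 541.6, -191.3]), array([89.8, 83.8]), np.float32(-98.1)) lane [156.2  -0.3] z 52.2
wrist stone 1321 (array([ 540.3, -188.6]), array([42.2, 32. ]), np.float32(-133.7)) lane [153.7  -2. ] z 69.3
wrist stop 847 (array([ 534. , -242.3]), array([ 15.9, 103.5]), np.float32(-7.91)) lane [207.7  -0.8] z 33.2
side rim 245 (array([ 540.1, -185.4]), array([99. , 91.3]), np.float32(-97.89)) lane [150.5  -2.6] z 49.5
top rim 230 (array([ 540.6, -192.2]), array([91.4, 86. ]), np.float32(-98.18)) lane [157.2  -1.2] z 52.2
[(np.int32(366), np.int32(138), np.int32(41), np.int32(27), np.int32(905)), (np.int32(362), np.int32(156), np.int32(28), np.int32(38), np.int32(381)), (np.int32(217), np.int32(159), np.int32(29), np.int32(27), np.int32(696)), (np.int32(309), np.int32(173), np.int32(37), np.int32(33), np.int32(827)), (np.int32(216), np.int32(187), np.int32(31), np.int32(3), np.int32(60)), (np.int32(368), np.int32(198), np.int32(20), np.int32(17), np.int32(159)), (np.int32(393), np.int32(226), np.int32(45), np.int32(52), np.int32(543)), (np.int32(449), np.int32(291), np.int32(15), np.int32(47), np.int32(403)), (np.int32(493), np.int32(314), np.int32(14), np.int32(9), np.int32(44)), (np.int32(487), np.int32(318), np.int32(20), np.int32(39), np.int32(159)), (np.int32(268), np.int32(378), np.int32(8), np.int32(6), np.int32(23))]
```

View pics/v2.png

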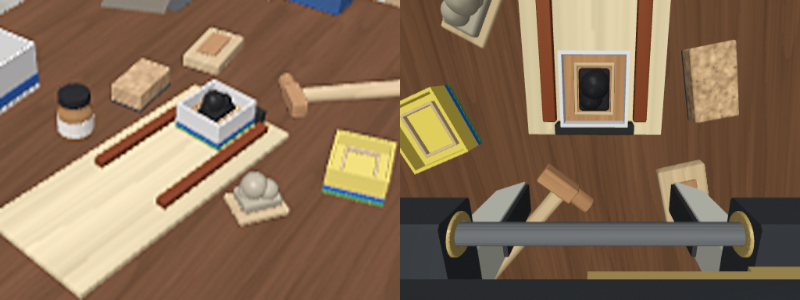

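The wrist view shows the carton square against the stop: its front edge is at lane x 201 and the stop face at 200, y = -0.3, yaw within 0.2°. The rail gaps are even and the stone is in its stand. Last, I'll check the bystanders against the starting side view, then hand in.

```bash
python3 - <<'E'
from h import *
a,b=load('side0'),load('f_side'); g=[cv2.cvtColor(x['pixels'],cv2.COLOR_RGB2GRAY).astype(int) for x in(a,b)]
n,l,st,c=cv2.connectedComponentsWithStats((abs(g[1]-g[0])>30).astype(np.uint8)); print([tuple(map(int,st[i])) for i in range(1,n) if st[i,4]>8])
print(arm.sign_off())
E
```

```text
[(277, 0, 68, 110, 2544), (319, 0, 15, 33, 349), (460, 0, 52, 147, 3424), (458, 24, 12, 7, 21), (443, 30, 45, 67, 1477), (273, 147, 39, 34, 641), (471, 159, 3, 8, 13), (467, 169, 2, 6, 9), (477, 173, 18, 8, 25), (451, 178, 22, 18, 142), (474, 179, 6, 4, 12), (478, 184, 28, 41, 231), (210, 186, 34, 26, 415), (468, 192, 13, 41, 94), (467, 195, 33, 65, 884), (208, 197, 43, 28, 325), (458, 203, 3, 7, 16), (452, 239, 11, 12, 39), (493, 249, 17, 13, 84)]
the job is handed in; nothing more can be done
None
```

The carton is home against the black stop, and I have handed the job in; no verdict was reported. I gripped it lightly across its side walls with the fingertips about 10 mm above the rail tops. I squared and centred it on the open board, then slid it down the lane at constant height. It met the stop at the expected place and the push force rose from about 7 N to 13 N. I then opened the jaws and lifted straight up.

**Last checks (about 15 s of the 58 s used):**
- **Position:** the wrist camera put the carton's front edge at lane x ≈ 201 mm and the stop face at ≈ 200 mm. It was 0.3 mm off the centre line, with about 11 mm to each rail.
- **Square:** the carton's yaw was within 0.2° of the lane's.
- **Stone:** it is still in its stand.
- **Hand:** it ended clear at z = 0.22 m with no contact force.
- **Bystanders:** comparing the side view before and after, the only changes on the table were the carton's old and new places and the arm itself.

**Readings that disagreed:**
- The side camera put the carton about 6 mm short of home. Its outline of the rim is cruder there (99×91 mm instead of 90×84), so I trusted the wrist and top views and the contact force.
- The hand felt 6 to 9 N upward throughout the grip, so it was pressing the carton slightly onto the board, not lifting it.

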